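File the bit cassette in the sprung rack

ROBOT

A 6-joint arm with a two-finger parallel gripper is mounted at the origin on the work surface. World frame = base frame: x ahead of the robot, y to its left, z up, the work surface at z = 0. Lengths are in m, angles in rad, forces in N, time in s.
With the tool pointing down it reaches from about 0.425 to 0.95 m from the base axis. Payload 3.5 kg.
Tool frame: the origin (TCP) lies on the centre line of the jaws, within the pads' length; the fingertips stand 17 mm ahead of it and the grasp point (between the pads) lies 2 mm behind it; z points along the fingers, y is the line along which they close (so a half turn about z gives the same grasp; the last joint's range is limited). The gripper opens to 85 mm and grips with 20 to 120 N. Pads are 22 mm wide; open, the fingers measure 114 mm over their backs; the gripper's body (76 mm by 85 mm) begins 54 mm behind the grasp point. The pads swing forward as they close: fully open they stand 13 mm farther back than shut.
Start: joints at [-1.402, 0.286, 1.577, -0, 1.279, -0.15], TCP at [0.212, -0.641, 0.248] pointing down, gripper open.
Joint ranges: [-2.77, 2.77], [-0.9, 2.22], [0.21, 2.48], [-1.53, 4.67], [0.24, 2.81], [-2.84, 2.84]. Speed limits (rad/s): [2.79, 2.79, 3.14, 3.14, 3.14, 3.14].

INTERFACE

Orientations are given as a unit quaternion [x, y, z, w].
In Python, from plant import ctrl gives the robot as it stands. The module is installed in compiled form; this text tells all that it offers.
- The arm moves only by the tool drive_tool, never from a script. Its argument "moves" is a list of rows, each a list of 3 entries, a list of its own where there are three numbers: the turn, a rotation vector about the tool's x, y, z in rad, then the shift along the tool's x, y, z in m, then the finger opening in m, from 0 to 0.0854. A call has 1 to 5 rows; each row shifts and turns the commanded pose from where the row before left it, along the tool's axes as they then stand; what a row does not reach is not made up. A row lasts 1/8 s, in which the tool goes at most 62.5 mm and 10.7 degrees, less where a joint would pass 70% of its speed; a pose out of reach is approached as far as the arm can. A call with a gripper value outside its range is refused whole. The fingers move at their own pace and stop on an object; "grip_force" is the grip in N (left out, the last holds). Time passes only in rows, so rows that do not move let the fingers close. It gives the time, the measured TCP pose, the force, the opening and the grip force at its end, in the units of the state.
- ctrl.get_state(): the state, without advancing time (a new reading comes with each control period).
- ctrl.read_camera(name): name is "scene" or "side" or "wrist"; returns a dict with "image" (420x560x3 uint8, red, green, blue), "fx", "fy", "cx", "cy" (pixels), "R" (3x3) and "t" (3): a world point X has camera coordinates R X + t. Camera axes: x right, y down, z forward; pixel columns grow to the right and rows downward; lengths in m; the calibration is good to about 2 mm. A picture is of the moment at which its call begins. There is no depth.
- ctrl.sign_off(): hands the job in; it is judged then, once.
The state is a dict: "time": time; "qpos": joint angles; "dq": joint speeds; "joint_efforts": joint torques, N m; "eef_pos": TCP position; "tcp_rot": TCP orientation; "contact_force": force on the tool from outside, world axes, zero at the start; "wrist_torque": the same for the moment, N m; "opening": opening from 0.0 (shut) to 1.0 (fully open); "finger_force": force on a finger pad.
Only numpy, scipy, OpenCV 4.12 (cv2) and the standard library are available. Lean on these libraries where they do the work, as an engineer would, in place of code of your own. Each camera call takes 0.05 s, during which the arm holds its last target. There are 200 camera calls.

TASK

Take the loose cassette out of its little wooden stand and file it upright in the packed rack, directly against the one narrow cassette, on the side of it towards the end of the rack with the round knob. Ease it down between its two neighbours, letting the row spread towards whichever of the two sprung end plates gives way, until its foot is fully home on the rack's floor, and let go of it. Be gentle: do not force anything, pull out or topple the other cassettes, or disturb the rest of the bench.

Things in the scene. Friction and masses are not known exactly. Their poses are not given: they have to be found in the camera images.
- spare: The loose cassette: grey plastic case 50 (x) by 22 (y, thickness) by 100 mm tall (z), 0.06-0.11 kg, upright in the stand. Origin: centre of its foot's underside. Foot 10 mm thick, flaring to 22 over the lowest 14 mm; top narrows from 22 at 80 mm height to a 4 mm ridge at 100 mm. 50 mm wide all the way up: grip across the 50, fingers then pass outside its neighbours.
- stand: Fixed dark wooden open box, 66 (x) by 36 (y) by 26 mm tall, walls and floor 5 mm thick, that the loose cassette starts in, axes alike; it lifts straight up and out. Origin: centre of the underside.
- rack: Fixed plywood rack, row along its y, 238 mm long, 66 wide; slippery floor 10 mm above the bench, lips to 22 mm, 56 apart inside. Origin: centre of the underside. Knob (30 mm across) at its -y end. Places: y = -44 to 44, every 22. An end plate (top 98 mm high) at each end of the row, inner faces y = -55 and 55, sprung inwards: 3 N at rest, 4.6 N at 26 mm. Nothing else yields.
- hoods (a point): Middle of the rack, at the height of the cassettes' ridges (rack z = 110 mm). Under the hood behind each end plate hides a packing block, unseen and swapped at random: one plate gives 26 mm, the other only 2 mm and is then rigid. Which is which must be felt: the loose cassette needs 22 mm, so it must shift about 9 to 11 mm from the seam to the giving side on its way down.
- narrow: The narrow cassette: as the others (22 thick, 100 tall, flat foot, same ridge, axes as the rack's) but 28 mm wide, not 50. Origin: centre of its foot's underside. In any of places 2 to 5 from the knob end. The loose one goes next to it on its -y side, 22 mm centre to centre; the seam there is 11 mm from its centre, under a V notch 18 mm wide at the ridges and 20 mm deep.
- case_a: Another cassette of the row, 50 mm wide (x), 22 mm thick (y), 100 mm tall, with the same ridged top but a flat, untapered foot; always in the first place, at the knob end. Origin: centre of the underside of its foot; axes as the rack's.
- case_b: Another cassette of the row, 50 mm wide (x), 22 mm thick (y), 100 mm tall, with the same ridged top but a flat, untapered foot; in any of the second to fifth places. Origin: centre of the underside of its foot; axes as the rack's.
- case_c: Another cassette of the row, 50 mm wide (x), 22 mm thick (y), 100 mm tall, with the same ridged top but a flat, untapered foot; in any of the second to fifth places. Origin: centre of the underside of its foot; axes as the rack's.
- case_d: Another cassette of the row, 50 mm wide (x), 22 mm thick (y), 100 mm tall, with the same ridged top but a flat, untapered foot; in any of the second to fifth places. Origin: centre of the underside of its foot; axes as the rack's.
- screwdriver: Bystander: screwdriver lying on the bench; leave alone.
- glue: Bystander: glue bottle, 52 mm diameter, 140 mm tall, origin under its centre; leave alone.
- sanding_block: Bystander: cork sanding block 110 x 65 x 35 mm, origin under its centre; leave alone.
- offcut: Bystander: wooden offcut 140 x 45 x 18 mm, origin under its centre; leave alone.
- mug: Bystander: white mug, 80 mm across, 90 mm tall, origin under its centre; leave alone.
- brush: Bystander: brush lying on the bench; leave alone.

How it is judged:
By the outcome, as a careful person would: the job done as asked, in the order asked, and still so for the second after the job is handed in, with the robot touching nothing.
It also fails if it takes over 67 s, if anything falls off the work surface, if the arm or the gripper's body presses on something with over 40 N, if the wrist force passes 120 N, or if a joint passes its speed limit or range.

## Working session

There is one attempt and no reset: what is moved stays moved. The work goes in short steps, Python scripts to look and compute and a tool call to move; the robot and the scene stay as the last step left them, time stands still between calls to the robot, and variables do not carry over. Pictures are saved under pics/ and viewed, at most 10 in all, crops included, and the job is handed in when it is done.

Besides the shell and the picture viewer there is one more tool, called as a command line: name --argument value ..., lists and objects as JSON in quotes. drive_tool: Moves the arm, as the interface text tells. Its arguments: {"type":"object","properties":{"moves":{"type":"array","items":{"type":"array"}},"grip_force":{"type":"number"}},"required":["moves"]}

```bash
mkdir -p pics; python3 - <<'E'
from plant import ctrl
import cv2,json
s=ctrl.get_state();print(s)
for n in("scene","side"):
    c=ctrl.read_camera(n);cv2.imwrite(f"pics/{n}0.png",cv2.resize(c["image"][:,:,::-1],(784,588),interpolation=cv2.INTER_CUBIC))
    import pickle;pickle.dump(c,open(f"{n}0.pkl","wb"));print(n,c["fx"],c["cx"],c["cy"],c["R"],c["t"])
E
```

```text
{'time': 0.0, 'qpos': array([-1.40200503e+00,  2.87192694e-01,  1.57816968e+00,  2.02322960e-06,
        1.27859020e+00, -1.50003622e-01]), 'dq': array([-0.00066131,  0.00130343, -0.00011799,  0.0013659 ,  0.0003821 ,
        0.00091613]), 'joint_efforts': array([-5.30910675e-04, -4.05985022e+01, -2.92623639e+01, -1.85881718e-04,
        5.94663681e-03, -9.82505064e-07]), 'eef_pos': array([ 0.21148239, -0.64037061,  0.24693307]), 'tcp_rot': array([ 9.87322459e-01,  1.58722936e-01, -1.01158693e-05, -1.17991954e-03]), 'contact_force': array([-0.40545532,  0.39837581, -0.57021072]), 'wrist_torque': array([-0.02426905, -0.0202422 , -0.04241709]), 'finger_force': 0.0, 'opening': 0.9987144764202195}
scene 427.8102021138327 281.7176325567698 209.3140829910598 [[ 4.23510869e-01  9.05890768e-01 -6.78218874e-04]
 [ 7.18080850e-01 -3.36164528e-01 -6.09387646e-01]
 [-5.52266636e-01  2.57595275e-01 -7.92872144e-01]] [-0.25853133 -0.3399598   1.55631573]
side 413.90792573911045 272.68266807194937 211.30068155253534 [[-0.93173815 -0.36306631  0.00684661]
 [-0.19765004  0.49123272 -0.84830706]
 [ 0.30462844 -0.79175329 -0.52946034]] [0.52014922 0.1645556  1.08607956]
```

View pics/scene0.png

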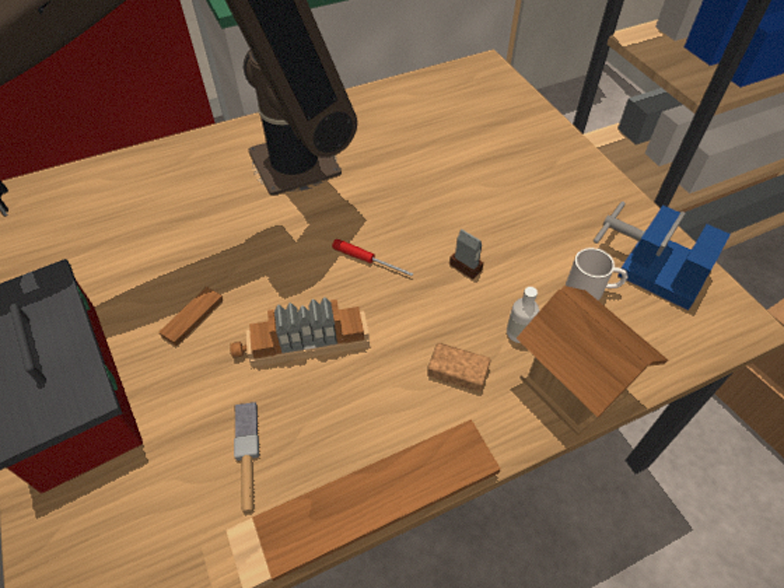

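View pics/side0.png

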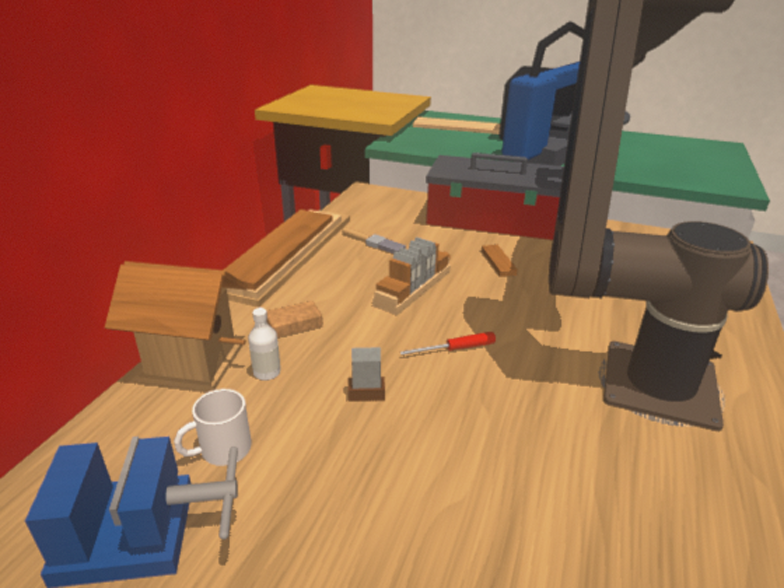

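The scene view shows the rack at about (308,328), with the knob at its left end (238,349), and the stand at (467,255). The side view shows the stand at (367,375) and the rack at (413,270). I'll triangulate these roughly, then use the wrist camera.

```bash
cat > h.py <<'E'
import numpy as np,cv2,pickle
def onplane(c,u,v,z):
    d=c["R"].T@np.array([(u-c["cx"])/c["fx"],(v-c["cy"])/c["fy"],1]);o=-c["R"].T@c["t"]
    return o+d*(z-o[2])/d[2]
def proj(c,P):
    q=np.atleast_2d(P)@c["R"].T+c["t"];return np.c_[q[:,0]/q[:,2]*c["fx"]+c["cx"],q[:,1]/q[:,2]*c["fy"]+c["cy"]]
def shot(n,f):
    from plant import ctrl
    c=ctrl.read_camera(n);pickle.dump(c,open(f+".pkl","wb"));cv2.imwrite(f"pics/{f}.png",cv2.resize(c["image"][:,:,::-1],(784,588),interpolation=cv2.INTER_CUBIC));return c
E
python3 - <<'E'
from h import *
S=pickle.load(open("scene0.pkl","rb"));D=pickle.load(open("side0.pkl","rb"))
p=lambda c,u,v,z:print(onplane(c,u/1.4,v/1.4,z).round(3))
for a in [(467,236,.1),(467,272,.0),(284,306,.11),(327,303,.11),(238,349,.02),(255,366,0),(369,346,0.)]:p(S,*a)
for a in [(366,350,.105),(367,398,0),(376,306,0),(448,266,0)]:p(D,*a)
t=np.zeros((600,800,3),np.uint8)
def tile(c,x,y,w,h,X,Y,W,H):t[Y:Y+H,X:X+W]=cv2.resize(c["image"][y:y+h,x:x+w,::-1],(W,H),interpolation=cv2.INTER_CUBIC)
tile(S,160,205,110,60,0,0,550,300);tile(S,315,160,40,48,550,0,250,300)
tile(D,262,165,80,60,0,300,400,300);tile(D,235,240,53,40,400,300,400,300)
cv2.imwrite("pics/t0.png",t)
E
```

```text
[0.495 0.223 0.1  ]
[0.513 0.224 0.   ]
[ 0.514 -0.186  0.11 ]
[ 0.542 -0.11   0.11 ]
[ 0.507 -0.293  0.02 ]
[ 0.546 -0.274  0.   ]
[ 0.599 -0.051  0.   ]
[0.496 0.235 0.105]
[0.494 0.239 0.   ]
[ 0.592 -0.05   0.   ]
[ 0.492 -0.291  0.   ]
```

View pics/t0.png

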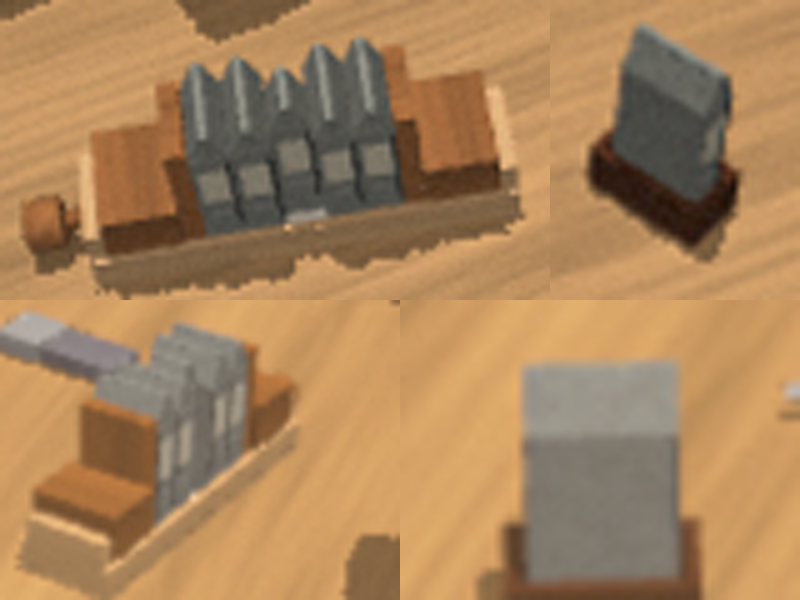

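The third cassette from the knob, in the middle, is the narrow one: its ridge is shorter, at tile (283,85). So the narrow is at rack y≈0 and the seam at y=-11. The rack centre is near (0.55,-0.165), yawed about -13°. Next I'll check where the toolbox is and plan the approach.

```bash
cat >> h.py <<'E'
from scipy.spatial.transform import Rotation as Ro
def go(tgt,yaw,rot=None):
    """tool-frame shift + turn about z so that tool x is at world angle yaw (tool pointing down)"""
    from plant import ctrl
    s=ctrl.get_state();R=Ro.from_quat(s["tcp_rot"])
    Rt=Ro.from_matrix(np.c_[[np.cos(yaw),np.sin(yaw),0],[np.sin(yaw),-np.cos(yaw),0],[0,0,-1]])
    print("pos",s["eef_pos"].round(4),"yaw",np.arctan2(*R.as_matrix()[[1,0],0]).round(4),"t",round(s["time"],2))
    print("shift tool",(R.inv().apply(np.array(tgt)-s["eef_pos"])).round(4),"turn",(R.inv()*Rt).as_rotvec().round(4))
E
python3 - <<'E'
from h import *
S=pickle.load(open("scene0.pkl","rb"));D=pickle.load(open("side0.pkl","rb"))
p=lambda c,u,v,z:print(onplane(c,u,v,z).round(3))
print("toolbox");p(S,140/1.4,440/1.4,0);p(S,70/1.4,262/1.4,.15);p(S,110/1.4,398/1.4,.12);p(D,428/1.4,220/1.4,0);p(D,560/1.4,236/1.4,0);
print("ridge");p(S,329.4,164,.105);p(S,343.8,172.8,.105)
for u,v in[(523,367),(679,362)]:p(D,235+(u-400)/7.55,240+(v-300)/7.5,.105)
for u in[(525,583),(680,583)]:pass
go([.53,-.17,.30],-.234)
c=shot("wrist","w0");print(c["R"],c["t"],c["fx"]); R=c["R"];print("cam pos",-R.T@c["t"],"fwd",R[2])
E
```

```text
toolbox
[ 0.607 -0.509  0.   ]
[ 0.27  -0.529  0.15 ]
[ 0.581 -0.514  0.12 ]
[ 0.622 -0.538  0.   ]
[ 0.248 -0.575  0.   ]
ridge
[0.478 0.218 0.105]
[0.526 0.239 0.105]
[0.521 0.241 0.105]
[0.475 0.22  0.105]
pos [ 0.2115 -0.6404  0.2471] yaw 0.3188 t 0.1
shift tool [ 0.4499 -0.347  -0.0521] turn [-2.200e-03  3.000e-04  5.528e-01]
[[ 0.31287101 -0.94979042 -0.00314547]
 [-0.90307473 -0.298505    0.30878925]
 [-0.29422401 -0.09377061 -0.95112528]] [-0.67369492 -0.03959855  0.38094084] 326.4345591716913
cam pos [ 0.2871011  -0.61596829  0.37243099] fwd [-0.29422401 -0.09377061 -0.95112528]
```

drive_tool --moves '[[[0,0,-0.17],[0,0,-0.02],0.085],[[0,0,-0.17],[0,0,-0.02],0.085],[[0,0,-0.17],[0,0,-0.02],0.085],[[0,0,-0.17],[0,0,-0.02],0.085],[[0,0,-0.17],[0,0,-0.02],0.085]]'

```text
time: 0.78
eef_pos: [0.2115, -0.6408, 0.3484]
tcp_rot: [0.833, 0.554, 0.0, -0.0]
contact_force: [-0.0, -0.1, -0.1]
opening: 0.994
finger_force: 0.0
```

drive_tool --moves '[[[0,0,-0.17],[0,0,0],0.085],[[0,0,0],[0,0,0],0.085]]'

```text
time: 1.02
eef_pos: [0.2116, -0.6408, 0.3481]
tcp_rot: [0.785, 0.62, 0.0, -0.0]
contact_force: [1.0, -0.1, -0.6]
opening: 0.998
finger_force: 0.0
```

```bash
python3 -c "
from h import *
go([.53,-.17,.25],1.337)"
```

```text
pos [ 0.2116 -0.6408  0.3481] yaw 1.3369 t 1.02
shift tool [0.5318 0.2006 0.0982] turn [-0.0002 -0.0004 -0.0001]
```

drive_tool --moves '[[[0,0,0],[0.0532,0.02,0],0.085],[[0,0,0],[0.0532,0.02,0],0.085],[[0,0,0],[0.0532,0.02,0],0.085],[[0,0,0],[0.0532,0.02,0],0.085],[[0,0,0],[0.0532,0.02,0],0.085]]'

```text
time: 1.65
eef_pos: [0.3707, -0.4032, 0.3475]
tcp_rot: [0.785, 0.619, 0.0, -0.001]
contact_force: [0.7, -0.6, -0.3]
opening: 0.996
finger_force: 0.0
```

drive_tool --moves '[[[0,0,0],[0.0532,0.02,0.019],0.085],[[0,0,0],[0.0532,0.02,0.019],0.085],[[0,0,0],[0.0532,0.02,0.019],0.085],[[0,0,0],[0.0532,0.02,0.019],0.085],[[0,0,0],[0.0532,0.02,0.019],0.085]]'

```text
time: 2.28
eef_pos: [0.529, -0.1674, 0.2521]
tcp_rot: [0.785, 0.619, -0.0, -0.0]
contact_force: [0.4, -0.2, -0.3]
opening: 0.998
finger_force: 0.0
```

drive_tool --moves '[[[0,0,0],[0,0,0],0.085],[[0,0,0],[0,0,0],0.085],[[0,0,0],[0,0,0],0.085]]'

```text
time: 2.65
eef_pos: [0.5283, -0.1705, 0.2539]
tcp_rot: [0.785, 0.619, 0.0, 0.001]
contact_force: [-0.6, 0.6, 0.1]
opening: 0.997
finger_force: 0.0
```

```bash
python3 -c "
from h import *
go([.53,-.17,.25],1.337);shot('wrist','w1')"
```

```text
pos [ 0.5283 -0.1705  0.2539] yaw 1.3361 t 2.65
shift tool [0.0009 0.0015 0.0039] turn [ 0.0009  0.0005 -0.0009]
```

View pics/w1.png

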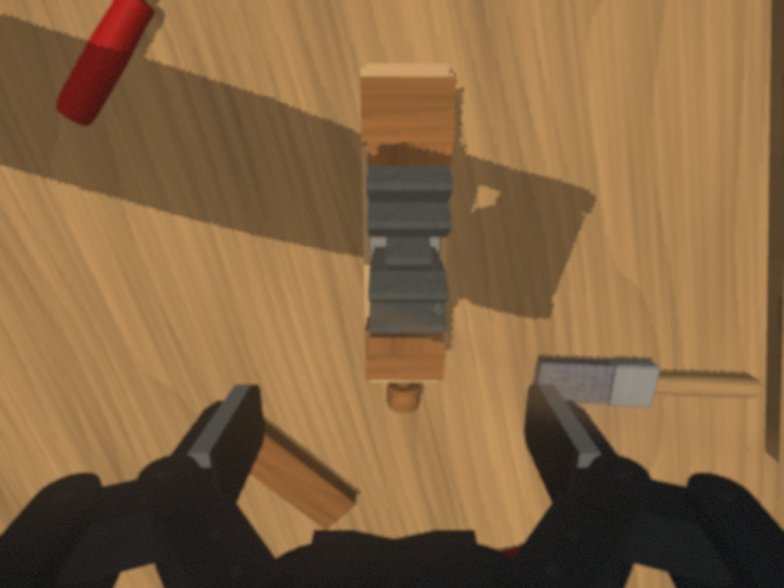

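The rack stands nearly vertical in the picture: knob at (404,397), cassettes at rows 165–335, the narrow one at about row 248. I'll enlarge it to measure.

```bash
python3 -c "
from h import *
c=pickle.load(open('w1.pkl','rb'));I=c['image'][:,:,::-1]
f=lambda y,h:cv2.resize(I[y:y+h,243:343],(400,560),interpolation=cv2.INTER_CUBIC)
cv2.imwrite('pics/w1c.png',np.hstack([f(28,140),f(110,140)]))"
```

```text
(no output)
```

View pics/w1c.png

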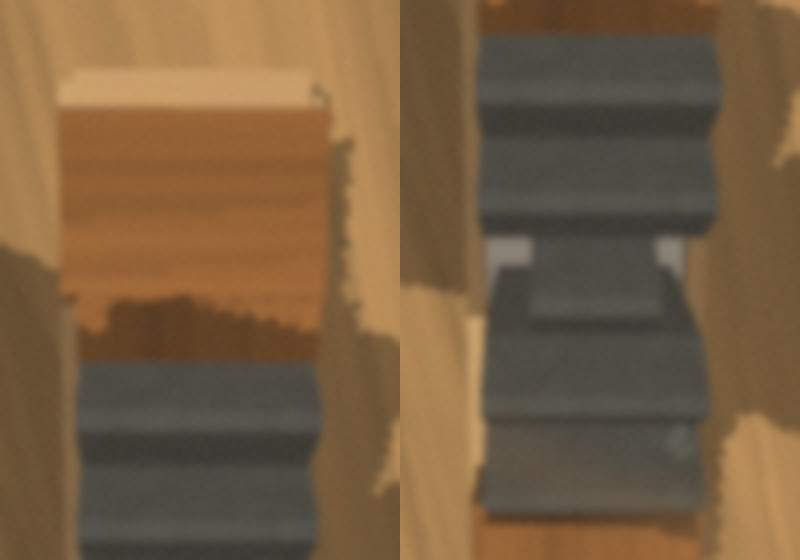

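```bash
python3 -c "
from h import *
c=pickle.load(open('w1.pkl','rb'))
for x0,x1,y in[(480,722,97),(478,717,209),(532,662,310),(488,707,412),(485,703,508)]:
  a,b=[onplane(c,243+(x-400)/4,110+y/4,.11) for x in(x0,x1)]
  print(((a+b)/2).round(4),np.linalg.norm(b-a).round(4),np.arctan2(*(b-a)[[1,0]]).round(4))
S=pickle.load(open('scene0.pkl','rb'))
# scene check: ridge near/far ends
for (a,b) in [((192,66),(203,138)),((236,60),(245,130)),((281,72),(289,108)),((319,46),(331,122)),((361,40),(376,116))]:
  A,B=[onplane(S,160+u/5,205+v/5,.11) for u,v in(a,b)];print(((A+B)/2).round(4),np.linalg.norm(B-A).round(4),np.arctan2(*(B-A)[[1,0]]).round(3))
"
```

```text
[ 0.5518 -0.1153  0.11  ] 0.0486 -0.2353
[ 0.5461 -0.1371  0.11  ] 0.0493 -0.2353
[ 0.5413 -0.1579  0.11  ] 0.0275 -0.2353
[ 0.5363 -0.18    0.11  ] 0.0474 -0.2353
[ 0.5306 -0.2016  0.11  ] 0.0484 -0.2354
[ 0.5311 -0.2013  0.11  ] 0.0477 -0.2
[ 0.5364 -0.1793  0.11  ] 0.0463 -0.231
[ 0.5434 -0.1571  0.11  ] 0.0242 -0.171
[ 0.5485 -0.1365  0.11  ] 0.0506 -0.231
[ 0.5545 -0.1143  0.11  ] 0.0511 -0.213
```

```bash
python3 -c "
from h import *
go([.5,.2295,.25],1.99)"
```

```text
pos [ 0.5283 -0.1706  0.2541] yaw 1.336 t 2.7
shift tool [ 0.3825 -0.1206  0.0037] turn [ 0.001   0.0009 -0.654 ]
```

drive_tool --moves '[[[0,0,0],[0.0546,-0.0172,0],0.085],[[0,0,0],[0.0546,-0.0172,0],0.085],[[0,0,0],[0.0546,-0.0172,0],0.085],[[0,0,0],[0.0546,-0.0172,0],0.085],[[0,0,0],[0.0546,-0.0172,0],0.085]]'

```text
time: 3.32
eef_pos: [0.5077, 0.1168, 0.2543]
tcp_rot: [0.785, 0.619, 0.001, 0.001]
contact_force: [0.7, -0.1, 0.6]
opening: 0.995
finger_force: 0.0
```

drive_tool --moves '[[[0,0,0],[0.0546,-0.0172,0],0.085],[[0,0,-0.1635],[0.0546,-0.0172,0],0.085],[[0,0,-0.1635],[0,0,0],0.085],[[0,0,-0.1635],[0,0,0],0.085],[[0,0,-0.1635],[0,0,0],0.085]]'

```text
time: 3.95
eef_pos: [0.4998, 0.2296, 0.2539]
tcp_rot: [0.542, 0.84, 0.0, 0.0]
contact_force: [0.1, -0.1, 0.2]
opening: 0.994
finger_force: 0.0
```

drive_tool --moves '[[[0,0,0],[0,0,0],0.085],[[0,0,0],[0,0,0],0.085]]'

```text
time: 4.2
eef_pos: [0.4996, 0.2298, 0.2537]
tcp_rot: [0.545, 0.838, 0.0, 0.0]
contact_force: [0.6, -0.6, -0.5]
opening: 0.995
finger_force: 0.0
```

```bash
python3 -c "
from h import *
go([.5,.2295,.25],1.99);c=shot('wrist','w2')
# predicted ridge+stand pixels
print(proj(c,[[.5,.2295,.105]]))
I=c['image'][:,:,::-1]
u,v=proj(c,[[.5,.2295,.08]])[0].astype(int)
x=max(0,u-70);y=max(0,v-52)
print(x,y);cv2.imwrite('pics/w2c.png',cv2.resize(I[y:y+105,x:x+140],(800,600),interpolation=cv2.INTER_CUBIC))"
```

```text
pos [0.4996 0.2298 0.2537] yaw 1.989 t 4.2
shift tool [-0.0004  0.0002  0.0037] turn [ 0.0006  0.0002 -0.001 ]
[[281.07922164 203.6928527 ]]
211 144
```

View pics/w2c.png

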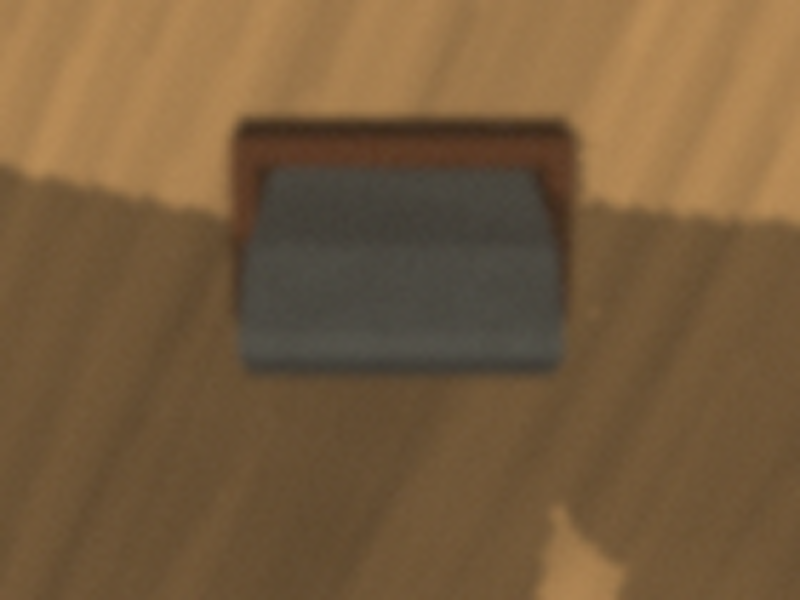

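The ridge is level in the crop, at row ~352, columns 242–562. The stand's back edge is at row 122, columns 235–578.

```bash
python3 -c "
from h import *
c=pickle.load(open('w2.pkl','rb'))
f=lambda x,y,z:onplane(c,211+x/5.714,144+y/5.714,z)
a,b=f(242,352,.105),f(562,352,.105);m=(a+b)/2;print(m.round(4),np.linalg.norm(b-a),np.arctan2(*(b-a)[[1,0]]))
a,b=f(235,122,.026),f(578,122,.026);d=(b-a)/np.linalg.norm(b-a);k=(a+b)/2;print(k.round(4),np.linalg.norm(b-a)); n=np.array([-d[1],d[0],0]);print('stand ctr',k-n*.018,k+n*.018)
"
```

```text
[0.5009 0.228  0.105 ] 0.04901115335362703 0.4174568150735233
[0.4928 0.2486 0.026 ] 0.06510159900329597
stand ctr [0.50012123 0.23215262 0.026     ] [0.48552326 0.26506005 0.026     ]
```

drive_tool --moves '[[[0,0,0],[0.006,0.0005,0.04],0.085],[[0,0,0],[0,0,0.04],0.085],[[0,0,0],[0,0,0.04],0.085],[[0,0,0],[0,0,0.03],0.085],[[0,0,0],[0,0,0.015],0.085]]'

```text
time: 4.88
eef_pos: [0.4963, 0.2357, 0.0864]
tcp_rot: [0.544, 0.839, -0.001, -0.001]
contact_force: [-1.0, 0.2, -0.5]
opening: 0.995
finger_force: 0.0
```

drive_tool --moves '[[[0,0,0],[0,0,0.0155],0.085],[[0,0,0],[0,0,0],0.085],[[0,0,0],[0,0,0],0.085]]'

```text
time: 5.25
eef_pos: [0.4981, 0.2364, 0.0739]
tcp_rot: [0.543, 0.84, 0.001, 0.001]
contact_force: [-1.6, 0.3, 0.1]
opening: 0.994
finger_force: 0.0
```

drive_tool --moves '[[[0,0,0],[0,0,0],0.055],[[0,0,0],[0,0,0],0.055],[[0,0,0],[0,0,0],0.05],[[0,0,0],[0,0,0],0.047],[[0,0,0],[0,0,0],0.045]]' --grip_force 50

```text
time: 5.88
eef_pos: [0.4977, 0.2363, 0.0734]
tcp_rot: [0.543, 0.84, 0.0, 0.0]
contact_force: [0.3, 0.7, 2.6]
opening: 0.579
finger_force: 51.8
```

drive_tool --moves '[[[0,0,0],[0,0,0],0.04],[[0,0,0],[0,0,0],0.04],[[0,0,0],[0,0,0],0.04]]'

```text
time: 6.25
eef_pos: [0.4977, 0.2363, 0.0734]
tcp_rot: [0.543, 0.84, 0.0, 0.0]
contact_force: [-0.9, 0.8, 5.3]
opening: 0.579
finger_force: 51.9
```

drive_tool --moves '[[[0,0,0],[0,0,-0.01],0.04],[[0,0,0],[0,0,-0.025],0.04],[[0,0,0],[0,0,-0.04],0.04],[[0,0,0],[0,0,-0.05],0.04],[[0,0,0],[0,0,-0.04],0.04]]'

```text
time: 6.88
eef_pos: [0.4969, 0.236, 0.2393]
tcp_rot: [0.543, 0.84, -0.0, -0.0]
contact_force: [0.9, -0.2, -2.3]
opening: 0.579
finger_force: 51.9
```

drive_tool --moves '[[[0,0,0],[0,0,-0.015],0.04],[[0,0,0],[0,0,0],0.04],[[0,0,0],[0,0,0],0.04]]'

```text
time: 7.25
eef_pos: [0.4961, 0.2357, 0.2501]
tcp_rot: [0.543, 0.839, -0.002, -0.002]
contact_force: [0.2, -0.2, -1.5]
opening: 0.579
finger_force: 51.9
```

```bash
python3 -c "
from h import *
from plant import ctrl
print(ctrl.get_state()['contact_force'])
go([.54,-.16,.254],1.33);c=shot('wrist','w3');shot('side','s3')
s=ctrl.get_state();R=Ro.from_quat(s['tcp_rot']).as_matrix()
# expected: spare centre at tool x=-.007; ridge 28-30 mm behind grasp
for x in(-.005,-.007,-.009):
  P=np.array([[x,y,-.002-.030] for y in(-.025,.025)])@R.T+s['eef_pos'];print(x,proj(c,P)*1.4)
  P=np.array([[x+dx,y,-.002-.01] for dx in(.011,) for y in(-.025,.025)])@R.T+s['eef_pos'];print(' shoulder',proj(c,P)*1.4)
"
```

```text
[ 0.24672951 -0.21454119 -1.52257098]
pos [0.4961 0.2357 0.2501] yaw 1.9927 t 7.25
shift tool [-0.379  -0.122  -0.0036] turn [-0.0047  0.0008  0.6627]
-0.005 [[293.64200977 503.77867564]
 [493.07885062 503.69972151]]
 shoulder [[305.62746176 420.88655167]
 [481.10957534 420.80775446]]
-0.007 [[294.18090808 510.23453651]
 [492.5513573  510.15682574]]
 shoulder [[306.04551836 426.96089869]
 [480.7014976  426.88315273]]
-0.009 [[294.71407441 516.6217297 ]
 [492.02947537 516.54524037]]
 shoulder [[306.45965738 432.97832324]
 [480.29724436 432.90161232]]
```

View pics/w3.png

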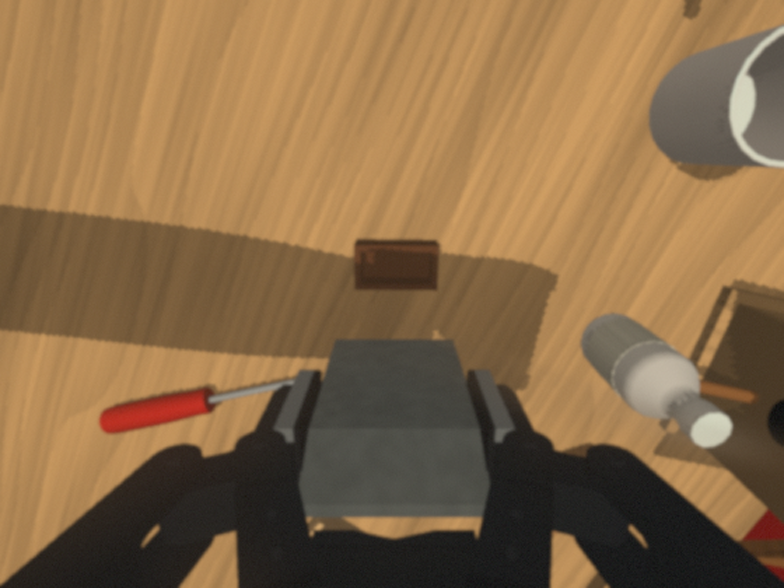

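The cassette is held square: ridge at row ~513, shoulder at ~428, as expected for the 7 mm offset I chose. The stand is empty and undisturbed. Next, move above the seam.

```bash
python3 -c "
from h import *
from plant import ctrl
go([.5402,-.1623,.235],1.333)
c=pickle.load(open('w3.pkl','rb'));s=ctrl.get_state();R=Ro.from_quat(s['tcp_rot']).as_matrix()
for z in(.05,.054,.058):
 P=np.array([[.004,y,z] for y in(-.025,.025)])@R.T+s['eef_pos'];print(z,proj(c,P)*1.4)
"
```

```text
pos [0.4962 0.2358 0.2502] yaw 1.9928 t 7.35
shift tool [-0.3812 -0.1228  0.0155] turn [-0.0046  0.0008  0.6598]
0.05 [[333.25595557 341.34874572]
 [453.63681165 341.28855248]]
0.054 [[334.44217426 337.61654787]
 [452.45698973 337.55725533]]
0.058 [[335.58266408 334.02822665]
 [451.32265345 333.96981076]]
```

drive_tool --moves '[[[0,0,0],[-0.0545,-0.0175,0],0.04],[[0,0,0],[-0.0545,-0.0175,0],0.04],[[0,0,0],[-0.0545,-0.0175,0],0.04],[[0,0,0],[-0.0545,-0.0175,0],0.04],[[0,0,0],[-0.0545,-0.0175,0],0.04]]'

```text
time: 7.98
eef_pos: [0.5285, -0.05, 0.2514]
tcp_rot: [0.543, 0.84, -0.0, -0.001]
contact_force: [0.9, 0.1, -0.9]
opening: 0.578
finger_force: 52.0
```

drive_tool --moves '[[[0,0,0],[-0.0545,-0.0175,0],0.04],[[0,0,0.165],[-0.0545,-0.0175,0],0.04],[[0,0,0.165],[0,0,0],0.04],[[0,0,0.165],[0,0,0],0.04],[[0,0,0.165],[0,0,0],0.04]]'

```text
time: 8.6
eef_pos: [0.5411, -0.1622, 0.2509]
tcp_rot: [0.788, 0.616, -0.001, -0.001]
contact_force: [-0.0, 0.3, -1.1]
opening: 0.576
finger_force: 52.0
```

drive_tool --moves '[[[0,0,0],[0,0,0],0.04],[[0,0,0],[0,0,0],0.04],[[0,0,0],[0,0,0],0.04]]'

```text
time: 8.98
eef_pos: [0.5417, -0.1619, 0.2525]
tcp_rot: [0.786, 0.619, -0.0, -0.0]
contact_force: [0.7, -0.4, -0.2]
opening: 0.574
finger_force: 51.9
```

```bash
python3 -c "
from h import *
from plant import ctrl
print(ctrl.get_state()['contact_force'],ctrl.get_state()['wrist_torque'])
go([.5402,-.1623,.19],1.333)"
```

```text
[ 0.67675176 -0.38184923 -0.19967655] [-0.0514622   0.03666234 -0.02072319]
pos [ 0.5417 -0.1619  0.2525] yaw 1.3343 t 8.97
shift tool [-0.0007 -0.0013  0.0625] turn [-0.0005 -0.0001  0.0013]
```

drive_tool --moves '[[[0,0,0],[-0.0005,-0.001,0.03],0.04],[[0,0,0],[0,0,0.025],0.04],[[0,0,0],[0,0,0.01],0.04],[[0,0,0],[0,0,0],0.04],[[0,0,0],[0,0,0],0.04]]'

```text
time: 9.6
eef_pos: [0.5414, -0.1627, 0.1892]
tcp_rot: [0.786, 0.618, 0.0, 0.001]
contact_force: [-0.1, 0.6, -0.1]
opening: 0.581
finger_force: 52.0
```

```bash
python3 -c "
from h import *
go([.5402,-.1623,.169],1.333)
c=shot('wrist','w4');shot('side','s4');d=shot('scene','c4')
I=c['image'][:,:,::-1];a=cv2.resize(I[120:400,180:380],(400,560),interpolation=cv2.INTER_CUBIC)
J=d['image'][:,:,::-1];b=cv2.resize(J[175:275,165:265],(400,400),interpolation=cv2.INTER_CUBIC)
t=np.zeros((560,800,3),np.uint8);t[:,:400]=a;t[:400,400:]=b;cv2.imwrite('pics/t4.png',t)"
```

```text
pos [ 0.5414 -0.1627  0.1892] yaw 1.3331 t 9.6
shift tool [ 0.0001 -0.0013  0.0202] turn [0.0022 0.0005 0.0001]
```

View pics/t4.png

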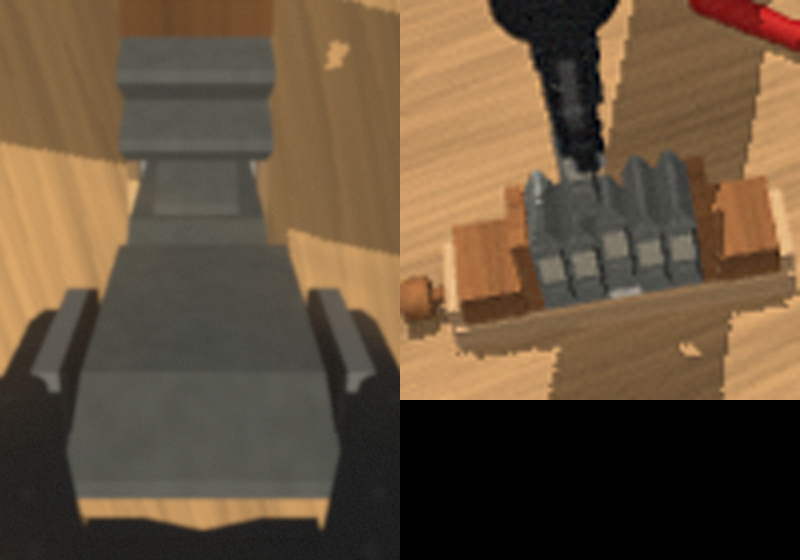

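In the wrist tile the narrow's ridge is at row 212, columns 154–240. The row-5 ridge is at columns 119–274 and the row-4 ridge at 120–271. The spare's foot edge is at row 245, columns 122–289. I'll check the lateral and along-row offsets.

```bash
python3 -c "
from h import *
from plant import ctrl
c=pickle.load(open('w4.pkl','rb'));s=ctrl.get_state();R=Ro.from_quat(s['tcp_rot']).as_matrix()
T=lambda u,v,z:R.T@(onplane(c,180+u/2,120+v/2,z)-s['eef_pos'])
for n,a,b,v,z in[('c5',119,274,86,.11),('c4',120,271,154,.11),('nar',154,240,213,.11),('foot14',122,289,245,s['eef_pos'][2]-.054),('shoulder',78,328,372,s['eef_pos'][2]+.012),('ridge',71,338,490,s['eef_pos'][2]+.032)]:
  print(n,T(a,v,z).round(4),T(b,v,z).round(4),((T(a,v,z)+T(b,v,z))/2)[:2].round(4))
"
```

```text
c5 [ 0.0464 -0.0257  0.079 ] [0.0464 0.0229 0.0791] [ 0.0464 -0.0014]
c4 [ 0.0244 -0.0263  0.079 ] [0.0243 0.0226 0.0791] [ 0.0243 -0.0018]
nar [ 0.004  -0.0158  0.079 ] [0.004  0.0129 0.0791] [ 0.004  -0.0014]
foot14 [ 0.0031 -0.0235  0.0539] [0.003  0.0262 0.0541] [0.0031 0.0013]
shoulder [ 0.0034 -0.0246 -0.0121] [ 0.0034  0.0257 -0.0119] [0.0034 0.0005]
ridge [-0.0074 -0.0228 -0.032 ] [-0.0075  0.0244 -0.0319] [-0.0074  0.0008]
```

drive_tool --moves '[[[0,0,0],[0,-0.0023,0.006],0.04],[[0,0,0],[0,0,0.006],0.04],[[0,0,0],[0,0,0.004],0.04],[[0,0,0],[0,0,0],0.04],[[0,0,0],[0,0,0],0.04]]'

```text
time: 10.38
eef_pos: [0.5385, -0.1613, 0.1717]
tcp_rot: [0.786, 0.618, 0.0, -0.0]
contact_force: [1.2, 2.3, 0.5]
opening: 0.577
finger_force: 52.0
```

drive_tool --moves '[[[0,0,0],[0,0,0.002],0.04],[[0,0,0],[0,0,0.002],0.04],[[0,0,0],[0,0,0],0.04]]'

```text
time: 10.75
eef_pos: [0.5388, -0.1617, 0.168]
tcp_rot: [0.786, 0.618, 0.0, 0.0]
contact_force: [1.7, 3.6, 1.7]
opening: 0.575
finger_force: 52.0
```

drive_tool --moves '[[[0,0,0],[0,0,0.002],0.04],[[0,0,0],[0,0,0.002],0.04],[[0,0,0],[0,0,0],0.04]]'

```text
time: 11.12
eef_pos: [0.5395, -0.1615, 0.1658]
tcp_rot: [0.786, 0.618, 0.001, 0.001]
contact_force: [1.3, 5.8, 7.3]
opening: 0.574
finger_force: 52.8
```

drive_tool --moves '[[[0,0,0],[0.001,0,0],0.04],[[0,0,0],[0,0,0],0.04],[[0,0,0],[0,0,0],0.04]]'

```text
time: 11.5
eef_pos: [0.5396, -0.1613, 0.1658]
tcp_rot: [0.786, 0.618, 0.001, 0.001]
contact_force: [0.5, 3.9, 6.6]
opening: 0.571
finger_force: 52.8
```

drive_tool --moves '[[[0,0,0],[0.001,0,0],0.04],[[0,0,0],[0,0,0],0.04],[[0,0,0],[0,0,0],0.04]]'

```text
time: 11.88
eef_pos: [0.5397, -0.161, 0.1657]
tcp_rot: [0.786, 0.618, -0.0, 0.002]
contact_force: [-0.1, 1.5, 5.6]
opening: 0.581
finger_force: 52.7
```

drive_tool --moves '[[[0,0,0],[0,0,0.002],0.04],[[0,0,0],[0,0,0.001],0.04],[[0,0,0],[0,0,0],0.04]]'

```text
time: 12.25
eef_pos: [0.5404, -0.1604, 0.1634]
tcp_rot: [0.786, 0.618, 0.001, 0.002]
contact_force: [0.8, 4.7, 8.8]
opening: 0.578
finger_force: 52.8
```

drive_tool --moves '[[[0,0,0],[0,0,0.002],0.04],[[0,0,0],[0,0,0.001],0.04],[[0,0,0],[0,0,0],0.04]]'

```text
time: 12.62
eef_pos: [0.5409, -0.1601, 0.161]
tcp_rot: [0.786, 0.618, 0.002, 0.002]
contact_force: [1.5, 5.3, 10.2]
opening: 0.579
finger_force: 53.0
```

drive_tool --moves '[[[0,0,0],[0.001,0,0],0.04],[[0,0,0],[0.001,0,0],0.04],[[0,0,0],[0,0,0],0.04]]'

```text
time: 13.0
eef_pos: [0.541, -0.1593, 0.1605]
tcp_rot: [0.786, 0.618, 0.001, 0.003]
contact_force: [0.7, 1.4, 8.0]
opening: 0.579
finger_force: 52.9
```

drive_tool --moves '[[[0,0,0],[0.001,0,0.002],0.04],[[0,0,0],[0.0005,0,0.001],0.04],[[0,0,0],[0,0,0],0.04]]'

```text
time: 13.38
eef_pos: [0.5412, -0.1578, 0.1571]
tcp_rot: [0.786, 0.618, 0.0, 0.003]
contact_force: [1.6, 2.0, 6.5]
opening: 0.581
finger_force: 52.9
```

drive_tool --moves '[[[0,0,0],[0.001,0,0.002],0.04],[[0,0,0],[0.0005,0,0.001],0.04],[[0,0,0],[0,0,0],0.04]]'

```text
time: 13.75
eef_pos: [0.5414, -0.1564, 0.154]
tcp_rot: [0.786, 0.618, 0.0, 0.003]
contact_force: [0.8, 1.5, 6.6]
opening: 0.574
finger_force: 52.9
```

drive_tool --moves '[[[0,0,0],[0.001,-0.001,0.002],0.04],[[0,0,0],[0.0005,0,0.001],0.04],[[0,0,0],[0,0,0],0.04]]'

```text
time: 14.12
eef_pos: [0.5409, -0.1549, 0.1511]
tcp_rot: [0.786, 0.618, 0.0, 0.003]
contact_force: [0.6, 1.3, 7.0]
opening: 0.575
finger_force: 52.8
```

drive_tool --moves '[[[0,0,0],[0.001,0,0.002],0.04],[[0,0,0],[0.001,0,0.002],0.04],[[0,0,0],[0,0,0],0.04]]'

```text
time: 14.5
eef_pos: [0.5413, -0.1531, 0.1468]
tcp_rot: [0.786, 0.618, 0.0, 0.003]
contact_force: [0.4, -0.3, 5.6]
opening: 0.577
finger_force: 52.8
```

drive_tool --moves '[[[0,0,0],[0.001,0,0.002],0.04],[[0,0,0],[0.001,0,0.002],0.04],[[0,0,0],[0,0,0],0.04]]'

```text
time: 14.88
eef_pos: [0.5403, -0.1508, 0.1407]
tcp_rot: [0.786, 0.618, -0.001, 0.001]
contact_force: [-0.8, -3.0, 0.6]
opening: 0.581
finger_force: 52.2
```

drive_tool --moves '[[[0,0,0],[-0.0005,0,0.003],0.04],[[0,0,0],[0,0,0.003],0.04],[[0,0,0],[0,0,0.003],0.04],[[0,0,0],[0,0,0],0.04]]'

```text
time: 15.38
eef_pos: [0.5399, -0.1497, 0.1309]
tcp_rot: [0.786, 0.618, -0.0, -0.001]
contact_force: [0.5, -2.5, -1.7]
opening: 0.574
finger_force: 52.0
```

drive_tool --moves '[[[0,0,0],[0,0,0.003],0.04],[[0,0,0],[0,0,0.003],0.04],[[0,0,0],[0,0,0.003],0.04],[[0,0,0],[0,0,0],0.04]]'

```text
time: 15.88
eef_pos: [0.5403, -0.1497, 0.1223]
tcp_rot: [0.786, 0.618, 0.0, -0.0]
contact_force: [0.2, -1.3, -2.7]
opening: 0.576
finger_force: 52.0
```

```bash
python3 -c "
from h import *
go([.5402,-.1623,.078],1.333)
c=shot('wrist','w5');e=shot('side','s5');d=shot('scene','c5')
z=lambda c,y,h,x,w,W,H:cv2.resize(c['image'][y:y+h,x:x+w,::-1],(W,H),interpolation=cv2.INTER_CUBIC)
t=np.zeros((600,800,3),np.uint8);t[:560,:400]=z(c,120,280,180,200,400,560);t[:300,400:]=z(d,190,75,160,100,400,300);t[300:,400:]=z(e,165,60,262,80,400,300);cv2.imwrite('pics/t5.png',t)"
```

```text
pos [ 0.5403 -0.1497  0.1223] yaw 1.3328 t 15.88
shift tool [-0.0122  0.0029  0.0443] turn [-0.     -0.0003 -0.0002]
```

View pics/t5.png

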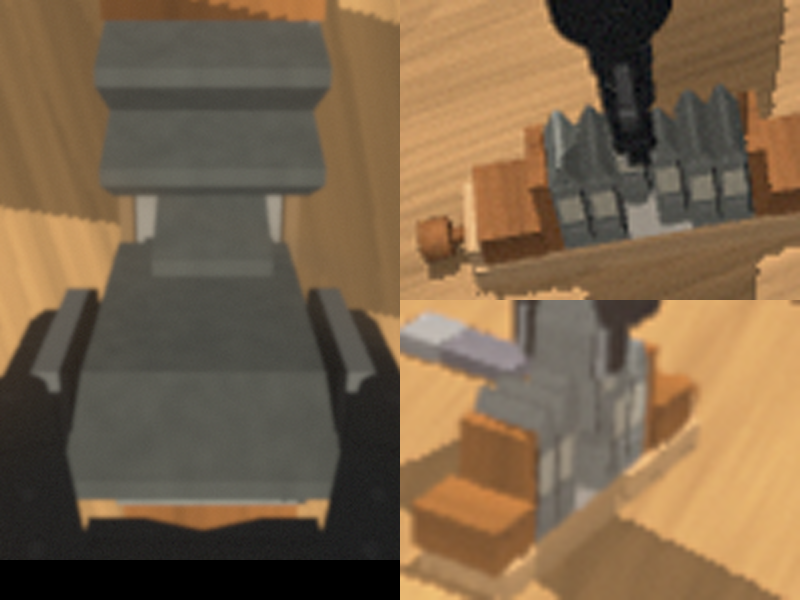

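Two cassettes stay on the knob side and the spare is in an open gap. The narrow (ridge at row 270, columns 153–273) and the other two have shifted +y, all upright. I'll check the lateral offset.

```bash
python3 -c "
from h import *
from plant import ctrl
c=pickle.load(open('w5.pkl','rb'));s=ctrl.get_state();R=Ro.from_quat(s['tcp_rot']).as_matrix();print(c['cx'])
T=lambda u,v,z:R.T@(onplane(c,180+u/2,120+v/2,z)-s['eef_pos'])
for n,a,b,v,z in[('c5',97,330,80,.11),('c4',102,325,188,.11),('nar',153,273,270,.11),('shoulder',78,328,372,s['eef_pos'][2]+.012),('ridge',71,338,490,s['eef_pos'][2]+.032),('floor',132,285,235,.022)]:
  print(n,T(a,v,z).round(4),T(b,v,z).round(4),((T(a,v,z)+T(b,v,z))/2)[:2].round(4))
"
```

```text
281.1110181991135
c5 [ 0.0584 -0.0218  0.0124] [0.0584 0.0272 0.0124] [0.0584 0.0027]
c4 [ 0.0345 -0.0219  0.0124] [0.0345 0.0275 0.0124] [0.0345 0.0028]
nar [ 0.0146 -0.0111  0.0124] [0.0146 0.0166 0.0124] [0.0146 0.0028]
shoulder [ 0.0036 -0.0247 -0.012 ] [ 0.0036  0.0255 -0.012 ] [0.0036 0.0004]
ridge [-0.0072 -0.0229 -0.032 ] [-0.0072  0.0243 -0.032 ] [-0.0072  0.0007]
floor [-0.0124 -0.0259  0.1004] [-0.0124  0.031   0.1004] [-0.0124  0.0026]
```

drive_tool --moves '[[[0,0,0],[0,0.001,0.002],0.04],[[0,0,0],[0,0.001,0.003],0.04],[[0,0,0],[0,0,0.003],0.04],[[0,0,0],[0,0,0.003],0.04],[[0,0,0],[0,0,0],0.04]]'

```text
time: 16.65
eef_pos: [0.5422, -0.1503, 0.1113]
tcp_rot: [0.786, 0.618, 0.0, -0.0]
contact_force: [1.0, -1.5, -2.3]
opening: 0.575
finger_force: 52.0
```

drive_tool --moves '[[[0,0,0],[0,0,0.003],0.04],[[0,0,0],[0,0,0.003],0.04],[[0,0,0],[0,0,0.003],0.04],[[0,0,0],[0,0,0.003],0.04],[[0,0,0],[0,0,0],0.04]]'

```text
time: 17.27
eef_pos: [0.542, -0.1503, 0.0992]
tcp_rot: [0.786, 0.618, -0.0, -0.0]
contact_force: [0.2, 0.6, -2.0]
opening: 0.579
finger_force: 52.0
```

drive_tool --moves '[[[0,0,0],[0,0,0.003],0.04],[[0,0,0],[0,0,0.003],0.04],[[0,0,0],[0,0,0.003],0.04],[[0,0,0],[0,0,0.003],0.04],[[0,0,0],[0,0,0],0.04]]'

```text
time: 17.9
eef_pos: [0.5421, -0.1504, 0.0872]
tcp_rot: [0.786, 0.618, -0.0, -0.0]
contact_force: [0.9, -1.1, -0.9]
opening: 0.58
finger_force: 52.0
```

drive_tool --moves '[[[0,0,0],[0,0,0.003],0.04],[[0,0,0],[0,0,0.002],0.04],[[0,0,0],[0,0,0.001],0.04],[[0,0,0],[0,0,0],0.04],[[0,0,0],[0,0,0],0.04]]'

```text
time: 18.52
eef_pos: [0.5422, -0.1504, 0.0817]
tcp_rot: [0.786, 0.618, -0.0, -0.0]
contact_force: [0.7, -1.2, -1.5]
opening: 0.573
finger_force: 52.0
```

drive_tool --moves '[[[0,0,0],[0,0,0.001],0.04],[[0,0,0],[0,0,0.001],0.04],[[0,0,0],[0,0,0],0.04],[[0,0,0],[0,0,0],0.04]]'

```text
time: 19.02
eef_pos: [0.5423, -0.1504, 0.0798]
tcp_rot: [0.786, 0.618, 0.0, 0.0]
contact_force: [0.4, -0.5, 0.3]
opening: 0.575
finger_force: 52.0
```

Continue in 1 mm steps until the floor pushes back.

drive_tool --moves '[[[0,0,0],[0,0,0.001],0.04],[[0,0,0],[0,0,0],0.04],[[0,0,0],[0,0,0],0.04]]'

```text
time: 19.4
eef_pos: [0.5423, -0.1504, 0.0788]
tcp_rot: [0.786, 0.618, 0.0, 0.0]
contact_force: [-0.4, -1.5, 0.5]
opening: 0.58
finger_force: 52.0
```

drive_tool --moves '[[[0,0,0],[0,0,0.001],0.04],[[0,0,0],[0,0,0],0.04],[[0,0,0],[0,0,0],0.04]]'

```text
time: 19.77
eef_pos: [0.5423, -0.1504, 0.0784]
tcp_rot: [0.786, 0.618, -0.0, -0.0]
contact_force: [-1.8, -0.2, 4.9]
opening: 0.577
finger_force: 52.5
```

drive_tool --moves '[[[0,0,0],[0,0,0.001],0.04],[[0,0,0],[0,0,0],0.04],[[0,0,0],[0,0,0],0.04]]'

```text
time: 20.15
eef_pos: [0.5428, -0.1507, 0.0784]
tcp_rot: [0.786, 0.618, 0.0, 0.0]
contact_force: [-1.5, 0.9, 7.7]
opening: 0.582
finger_force: 53.0
```

On the floor: z stays at 0.0784 while the upward force rises, and 0.078 was expected. Release and retreat.

drive_tool --moves '[[[0,0,0],[0,0,-0.001],0.05],[[0,0,0],[0,0,0],0.055],[[0,0,0],[0,0,0],0.065],[[0,0,0],[0,0,0],0.075],[[0,0,0],[0,0,0],0.075]]' --grip_force 20

```text
time: 20.78
eef_pos: [0.5421, -0.1503, 0.0776]
tcp_rot: [0.786, 0.618, -0.0, -0.0]
contact_force: [-0.1, -0.9, 1.1]
opening: 0.878
finger_force: 0.0
```

drive_tool --moves '[[[0,0,0],[0,0,0],0.075],[[0,0,0],[0,0,-0.01],0.075],[[0,0,0],[0,0,-0.02],0.075],[[0,0,0],[0,0,-0.03],0.075],[[0,0,0],[0,0,-0.04],0.075]]'

```text
time: 21.4
eef_pos: [0.542, -0.1502, 0.1796]
tcp_rot: [0.786, 0.618, -0.0, -0.0]
contact_force: [0.5, -0.1, 0.6]
opening: 0.881
finger_force: 0.0
```

drive_tool --moves '[[[0,0,0],[0,0,-0.05],0.075],[[0,0,0],[0,0,-0.03],0.075],[[0,0,0],[0,0,0],0.075],[[0,0,0],[0,0,0],0.075]]'

```text
time: 21.9
eef_pos: [0.5417, -0.1501, 0.2575]
tcp_rot: [0.786, 0.618, -0.0, -0.0]
contact_force: [-0.2, 1.2, -0.1]
opening: 0.878
finger_force: 0.0
```

```bash
python3 -c "
from h import *
go([.5402,-.1623,.25],1.333)
c=shot('wrist','w6');e=shot('side','s6');d=shot('scene','c6')
z=lambda c,y,h,x,w,W,H:cv2.resize(c['image'][y:y+h,x:x+w,::-1],(W,H),interpolation=cv2.INTER_CUBIC)
t=np.zeros((600,800,3),np.uint8);t[:560,:400]=z(c,60,210,210,150,400,560);t[:300,400:]=z(d,190,75,160,100,400,300);t[300:,400:]=z(e,165,60,262,80,400,300);cv2.imwrite('pics/t6.png',t)"
```

```text
pos [ 0.5417 -0.1501  0.2575] yaw 1.3328 t 21.9
shift tool [-0.0122  0.0014  0.0075] turn [-0.0007 -0.0002 -0.0002]
```

View pics/t6.png

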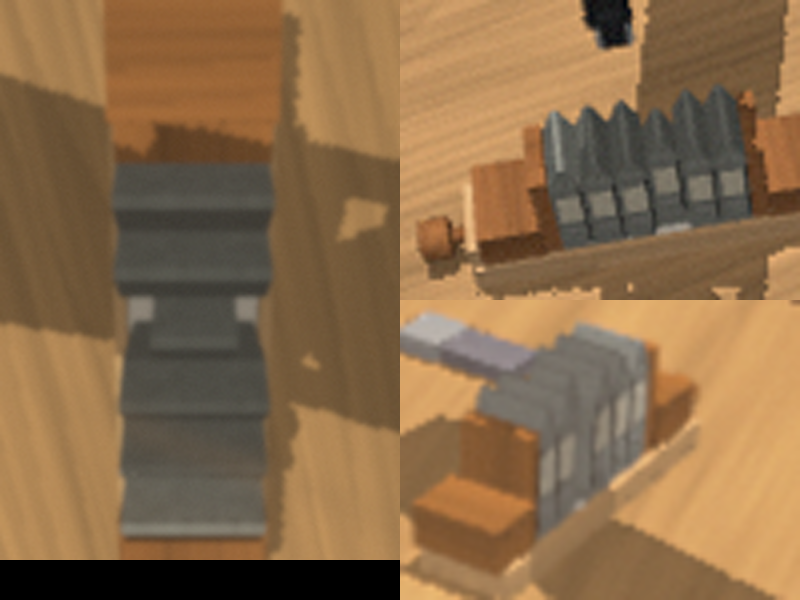

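Six upright cassettes with even ridges (wrist-tile rows ~210, 288, 348, 412, 475, 530). The spare sits on the knob side of the narrow one, fully seated and level with the rest. Handing in.

```bash
python3 -c "
from plant import ctrl
print(ctrl.sign_off())"
```

```text
the job is handed in; nothing more can be done
None
```

I filed the loose cassette against the narrow one on its knob side, foot on the rack floor and let go; the row spread towards the end away from the knob, and I handed the job in at about 22 s.

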